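# Set the turret stop of a tube jig and load the tube against it

## Robot

A 6-joint arm with a two-finger parallel gripper is mounted at the origin on a cart in front of the work surface, level with it; the furniture and walls round the work are solid. World frame = base frame: x ahead of the robot, y to its left, z up, the work surface at z = 0. Lengths are in m, angles in rad, forces in N, time in s.
With the tool pointing down it reaches from about 0.325 to 0.775 m from the base axis. Payload 5.5 kg.
Tool frame: the origin (TCP) lies midway between the tips of the shut fingers; the grasp point (between the pads) lies 19 mm behind it (arm.grip_depth is the distance from the TCP to the grasp point, in m); z points along the fingers, y is the line along which they close (so a half turn about z gives the same grasp; the last joint's range is limited). The gripper opens to 88 mm and grips with 3 to 60 N. Pads are 20 mm wide; open, the fingers measure 115 mm over their backs; the gripper's body (75 mm by 178 mm) begins 61 mm behind the grasp point.
Start: joints at [-1.289, 0.091, 1.231, -0, 1.82, -0.057], TCP at [0.199, -0.566, 0.223] pointing down, gripper open.
Joint ranges: [-2.87, 2.87], [-0.86, 2.18], [0.17, 2.46], [-1.51, 4.65], [0.06, 2.69], [-2.65, 2.65]. Speed limits (rad/s): [2.57, 2.57, 3.01, 3.14, 3.14, 3.14].

## Interface

Orientations are given as a rotation vector (axis times angle).
In Python, from cell import arm gives the robot as it stands.
- The arm moves only by the tool drive_tool, never from a script. Its argument "commands" is a list of rows, each a list of 7 numbers: the turn, a rotation vector about the tool's x, y, z in units of 5 degrees (1.0 is 5 degrees), then the shift along the tool's x, y, z in units of 50 mm (1.0 is 50 mm), then the opening, from 0 (shut) to 1 (fully open). A call has 1 to 12 rows; each row shifts and turns the commanded pose from where the row before left it, along the tool's axes as they then stand; what a row does not reach is not made up. A row lasts 1/10 s, in which the tool goes at most 50 mm and 8.59 degrees, less where a joint would pass 70% of its speed; a pose out of reach is approached as far as the arm can. A call is refused whole if a number of a shift passes 1 or a number of a turn 1, either way. A call with a gripper value outside its range is refused whole. The fingers move at their own pace and stop on an object; "force" is the grip in N (left out, the last holds). Time passes only in rows, so rows that do not move let the fingers close. It gives the time, the measured TCP pose, the force, the opening and the grip force at its end, in the units of the state.
- arm.get_state(): the state, without advancing time (a new reading comes with each control period).
- arm.camera(name): name is "scene" or "side" or "wrist"; returns the picture (400x640x3 uint8, red, green, blue); there is no depth.
- arm.camera_info(name): a dict with "fovy" (degrees; the focal length in pixels is half the picture's height over the tangent of half this angle, whatever the lens; pixels are square), "cx", "cy" (the principal point, pixels), "camera_from_world" (4x4, takes a point from world to camera coordinates); the wrist camera has in their place "T_tool_cam" (4x4, takes a point from camera to tool coordinates, whose origin is the TCP and whose axes are the flange's). Camera axes: x right, y down, z forward; pixel columns grow to the right and rows downward; lengths in m; the calibration is good to about 2 mm. A picture is of the moment at which its call begins: read the wrist's pose just before it. camera_info takes no time and is no camera call.
- arm.job_done(): hands the job in; it is judged then, once.
The state is a dict: "time": time; "qpos": joint angles; "joint_vel": joint speeds; "effort": joint torques, N m; "ee_pos": TCP position; "eef_rot": TCP orientation; "ft_force": force on the tool from outside, world axes, zero at the start; "wrist_torque": the same for the moment, N m; "grip_width": finger opening in m; "grip_force": force on a finger pad.
Only numpy, scipy, OpenCV 4.12 (cv2) and the standard library are available. Lean on these libraries where they do the work, as an engineer would, in place of code of your own. Each camera call takes 0.05 s, during which the arm holds its last target. There are 200 camera calls.

## Task

The tube has to be set up in the stop jig for tacking. Roll the jig's ridged thumbwheel under its hood, one ridge and one click at a time, until the longest of its stop bolts has clicked in at the top, in line with the V-rail; then lay the loose tube in the V-rail, slide it along until its end touches the head of that bolt, and leave it lying there. Leave the other things on the bench where they are.

Things in the scene. Friction and masses are not known exactly. Their poses are not given: they have to be found in the camera images.
- stop_jig: Fixed jig: base plate, grey wheel housing at its left end, aluminium stop drum right of that, V-rail at the right. Origin on the bench under the line of spindle and rail. Local x points away from the robot, y along spindle and rail (rail to wheel), z up; all 'jig' numbers here are mm in this frame. Base plate x -67 to 83, y -146 to 130, 10 thick. The 108 mm drum spans y 51 to 69.
- wheel_center (a point): Centre of the bare-metal thumbwheel, jig (0, 95, 80), axis along jig y, axes as the jig. 26 mm wide, 104 mm diameter between ridges; eight rounded ridges 13 mm thick, 45 degrees apart, reach out to radius 66; the gaps are 14 deep, 33 wide. At each click a gap between two ridges faces level to the front (jig -x). Cheeks at y 72 to 79 and 111 to 118, x -28 to 76, up to z 166, leave its front bare.
- hood_edge (a point): Middle of the front edge of the hood plate over the wheel, jig (-64, 95, 168); the plate is 4 mm thick, 52 mm wide in y, with a 6 mm slanting stay below each side (from x -26, z 140 to x -56, z 163). The wheel can be reached only from the front, under this edge, with the tool tilted 35 to 45 degrees from vertical.
- stop_wheel (a joint): Turn of the thumbwheel, rad; grows as its front ridges are pushed up. 0 (or a full turn) = longest stop bolt on top. A spring roller clicks every 0.785 rad (45 degrees): a click takes about 6 to 10 N at the ridges at first, less further on, and past half-way the wheel snaps to the next click by itself. Starts one to three clicks below 0; rolls either way without end.
- long_stop (a point): Middle of the head face of the longest of six hex-headed stop bolts that point from the drum to jig -y; the tube's end must touch it. It turns with the wheel at 40 mm radius; on top it is at jig (0, -7, 120). It stands 58 mm off the drum, the others 22 to 44 mm. Heads 27 mm across, 8 mm thick, shanks 12 mm. Axes as the jig at joint value 0.
- rail_seat (a point): Where the middle of the tube must come to lie, jig (0, -56, 120): on the rail's line, 49 mm from the longest bolt's head face. Axes as the jig. The rail is 30 mm wide (narrower than the tube), y -139 to -13; its edges are at z 110 and its 45-degree faces bear the tube with its axis at z 120. Beside the rail all is free down to z 20.
- rail_end (a point): Right-hand end of the V-rail, jig (0, -139, 120), at the height of the tube's axis. Axes as the jig.
- tube_mid (a point): Middle of the loose steel tube, 34 mm outside diameter, 20 mm bore, 98 mm long, about 0.12 kg; local z is the tube's axis. It lies level on a low V-rest, its axis 62 mm above the bench. Grasp it across its diameter.
- v_block: Bystander: loose steel V-block 50x44x36 mm, origin under its middle. Leave it.
- square: Bystander: loose engineer's square 100x136x12 mm, origin under its middle. Leave it.
- magnet: Bystander: loose five-sided welding magnet 82x82x15 mm, origin under its middle. Leave it.
- spanner: Bystander: loose spanner 33x218x7 mm, origin under its middle. Leave it.
- tube_rest: Low fixed V-rest that holds the tube at the start: base plate 66x90x8 mm, two V-topped uprights 30 mm wide, narrower than the tube, their edges at z 52 mm, so fingers pass freely beside them down to z 15. Origin under its middle on the bench; local y runs along the tube.

How it is judged:
By the outcome, as a careful person would: the job done as asked, in the order asked, and still so for the second after the job is handed in, with the robot touching nothing.
It also fails if it takes over 69 s, if anything falls off the work surface, if the arm or the gripper's body presses on something with over 40 N, if the wrist force passes 120 N, or if a joint passes its speed limit or range.

## Working session

There is one attempt and no reset: what is moved stays moved. The work goes in short steps, Python scripts to look and compute and a tool call to move; the robot and the scene stay as the last step left them, time stands still between calls to the robot, and variables do not carry over. Pictures are saved under pics/ and viewed, at most 10 in all, crops included, and the job is handed in when it is done.

Besides the shell and the picture viewer there is one more tool, called after "Call:" as name(argument=value, ...), one argument or row to a line, values as JSON. drive_tool: Moves the arm, as the interface text tells. Its arguments: {"type":"object","properties":{"commands":{"type":"array","items":{"type":"array","items":{"type":"number"}}},"force":{"type":"number"}},"required":["commands"]}

```bash
ls; mkdir -p pics; python3 - <<'E'
from cell import arm
import cv2,numpy as np
np.set_printoptions(precision=4,suppress=True)
print(arm.get_state())
for n in("scene","side","wrist"):
    im=arm.camera(n); cv2.imwrite(f"pics/{n}0.png",im[:,:,::-1]); print(n,arm.camera_info(n))
E
```

```text
pics
{'time': 0.0, 'qpos': array([-1.2887,  0.0918,  1.2319, -0.    ,  1.8198, -0.0567]), 'joint_vel': array([-0.0005,  0.0001,  0.0008, -0.0005,  0.0006, -0.0003]), 'effort': array([ -0.0003, -44.6455, -40.6439,   0.0698,   0.0294,  -0.0001]), 'ee_pos': array([ 0.1993, -0.5656,  0.2215]), 'eef_rot': array([-3.0948, -0.5293,  0.0004]), 'ft_force': array([ 0.5813,  0.9038, -0.6892]), 'wrist_torque': array([-0.0289, -0.0205, -0.005 ]), 'grip_force': 0.0, 'grip_width': 0.08753288706323255}
scene {'fovy': 43.897946183410475, 'cx': 318.58572379944616, 'cy': 207.6389585494421, 'camera_from_world': array([[-0.5619, -0.8272,  0.0069,  0.2981],
       [-0.4757,  0.3163, -0.8208,  0.3806],
       [ 0.6768, -0.4644, -0.5712,  1.0013],
       [ 0.    ,  0.    ,  0.    ,  1.    ]])}
side {'fovy': 42.91555050360209, 'cx': 311.5846416052791, 'cy': 196.1915458612317, 'camera_from_world': array([[-0.811 , -0.5851, -0.0018,  0.4602],
       [-0.2575,  0.3597, -0.8968,  0.2644],
       [ 0.5253, -0.7268, -0.4424,  1.0318],
       [ 0.    ,  0.    ,  0.    ,  1.    ]])}
wrist {'fovy': 65.59407702176549, 'cx': 318.52982365664263, 'cy': 201.57295442618266, 'T_tool_cam': array([[ 0.0011, -0.9522, -0.3054,  0.0842],
       [ 1.    ,  0.001 ,  0.0002,  0.0014],
       [ 0.0001, -0.3054,  0.9522, -0.1623],
       [ 0.    ,  0.    ,  0.    ,  1.    ]])}
```

View pics/scene0.png

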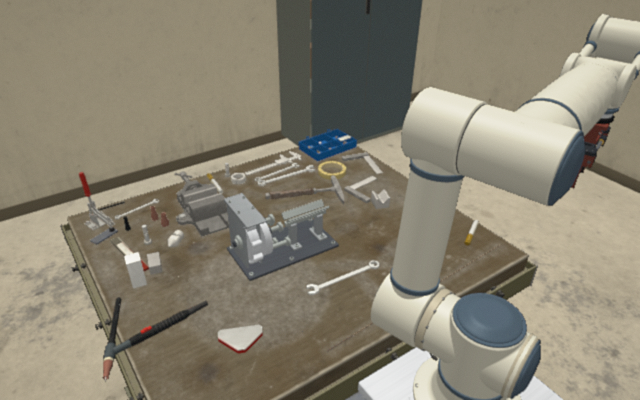

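View pics/side0.png

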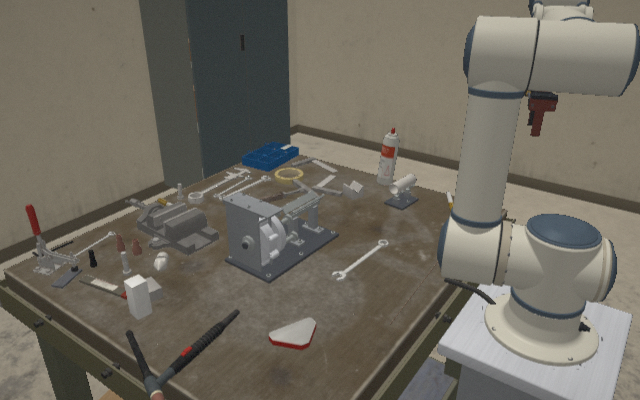

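The scene view shows the jig near (280,235), with the arm hiding the tube. The side view shows the jig near (280,225) and the tube on its rest near (403,188). Next I'll enlarge both.

```bash
python3 - <<'E'
import cv2,numpy as np
a=cv2.imread("pics/scene0.png")[185:285,215:345]; b=cv2.imread("pics/side0.png")[160:285,215:430]
A=cv2.resize(a,None,fx=3,fy=3,interpolation=2); B=cv2.resize(b,None,fx=3.7,fy=3.7,interpolation=2)
print(A.shape,B.shape)
cv2.imwrite("pics/cA.png",cv2.resize(a,None,fx=5,fy=5,interpolation=2)); cv2.imwrite("pics/cB.png",B)
E
```

```text
(300, 390, 3) (462, 796, 3)
```

View pics/cA.png

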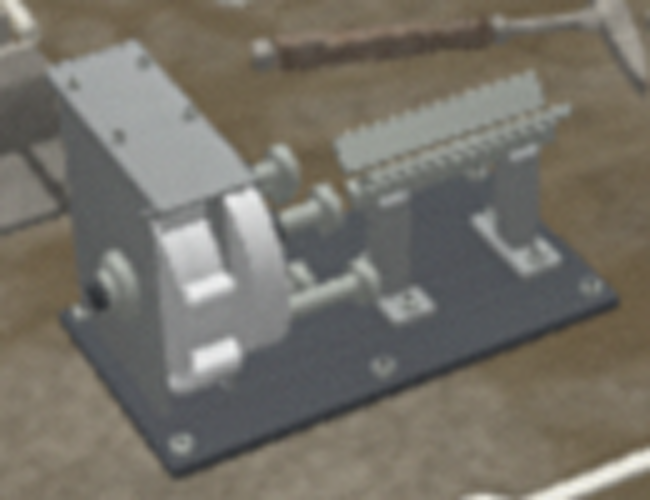

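View pics/cB.png

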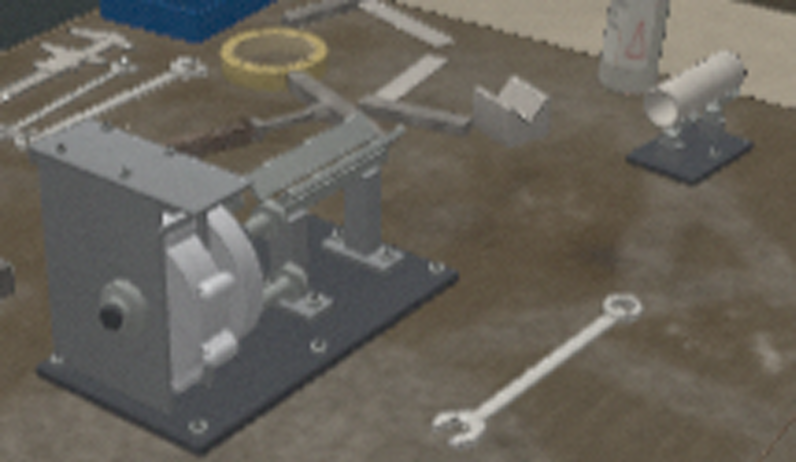

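Crop A (scene) shows the base plate corners at crop px (172,468), (615,297) and (65,315), the hood front edge from (145,213) to (258,185), and the farthest-reaching bolt head at (370,280). Crop B (side) shows the base corners at (200,447), (457,272) and (42,368), and the tube ends at (657,107) and (738,68).

```bash
cat > h.py <<'E'
from cell import arm
import numpy as np, cv2
from scipy.spatial.transform import Rotation as R
np.set_printoptions(precision=4,suppress=True)
def cam(n,st=None):
    i=arm.camera_info(n); f=200/np.tan(np.radians(i["fovy"]/2))
    if "T_tool_cam" in i:
        T=np.eye(4);T[:3,:3]=R.from_rotvec(st["eef_rot"]).as_matrix();T[:3,3]=st["ee_pos"]
        W=T@i["T_tool_cam"]
    else: W=np.linalg.inv(i["camera_from_world"])
    return f,i["cx"],i["cy"],W
def ray(c,p,z):
    f,cx,cy,W=c; d=W[:3,:3]@np.array([(p[0]-cx)/f,(p[1]-cy)/f,1]); o=W[:3,3]
    return o+d*(z-o[2])/d[2]
def proj(c,P):
    f,cx,cy,W=c; q=np.linalg.inv(W)@np.append(P,1); return np.array([f*q[0]/q[2]+cx,f*q[1]/q[2]+cy])
E
python3 - <<'E'
from h import *
S,D=cam("scene"),cam("side")
s=lambda p:np.array(p)/5+[215,185]
d=lambda p:np.array(p)/3.7+[215,160]
for n,c,g,L in(("scene",S,s,[(172,466),(615,297),(65,315)]),("side",D,d,[(200,447),(457,272),(42,368)])):
    P=[ray(c,g(p),.01) for p in L]; y=P[0]-P[1]; x=P[2]-P[0]
    print(n,*P,"len",np.linalg.norm(y),np.linalg.norm(x),"yaw",np.degrees(np.arctan2(-y[0],y[1])),np.degrees(np.arctan2(x[1],x[0])))
    yy=y/np.linalg.norm(y);xx=np.array([yy[1],-yy[0],0]); print("origin",(P[0]+P[1])/2+xx*.067+yy*.008)
for n,c,g,L in(("scene",S,s,[(145,213),(258,185)]),("side",D,d,[(175,217),(253,183)])): print("hood",*[ray(c,g(p),.17) for p in L])
print("bolt z80",ray(S,s((370,280)),.08))
a,b=ray(D,d((657,107)),.062),ray(D,d((738,68)),.062)
print("tube",a,b,np.linalg.norm(a-b),(a+b)/2)
print("restbase",*[ray(D,d(p),.008) for p in((628,158),(692,182),(752,145))])
E
```

```text
scene [0.5414 0.2061 0.01  ] [ 0.5263 -0.0624  0.01  ] [0.6815 0.1986 0.01  ] len 0.2688962919804777 0.1403828828455818 yaw -3.205655911301492 -3.064839769587736
origin [0.6012 0.0761 0.01  ]
side [0.5362 0.2088 0.01  ] [ 0.5235 -0.0608  0.01  ] [0.6771 0.202  0.01  ] len 0.2698523606455138 0.14113108863165996 yaw -2.69552174570199 -2.7520161218834875
origin [0.5971 0.0788 0.01  ]
hood [0.5441 0.206  0.17  ] [0.534  0.1505 0.17  ]
hood [0.5442 0.2119 0.17  ] [0.534  0.1527 0.17  ]
bolt z80 [0.539  0.0871 0.08  ]
tube [ 0.4877 -0.2898  0.062 ] [ 0.4687 -0.3945  0.062 ] 0.10645425069631358 [ 0.4782 -0.3422  0.062 ]
restbase [ 0.5122 -0.2947  0.008 ] [ 0.4515 -0.2872  0.008 ] [ 0.4414 -0.374   0.008 ]
```

```bash
cat >> h.py <<'E'
JO=np.array([.599,.0775,0]); JY=-3.0
def jig(p,JO=None,JY=None):
    JO=globals()['JO'] if JO is None else JO; JY=globals()['JY'] if JY is None else JY
    return JO+R.from_euler('z',JY,degrees=True).apply(np.array(p)/1000)
def toolrot(yawx,tilt):  # yaw of tool x (deg) with tool down, then tilt about tool y
    return R.from_matrix(np.array([[np.cos(np.radians(yawx)),np.sin(np.radians(yawx)),0],[np.sin(np.radians(yawx)),-np.cos(np.radians(yawx)),0],[0,0,-1]]))*R.from_euler('y',tilt,degrees=True)
def need(P,Q,st=None):
    st=st or arm.get_state(); q=R.from_rotvec(st["eef_rot"])
    print("shift now(tool,50mm)",q.inv().apply(P-st["ee_pos"])/.05,"turn(5deg)",np.degrees((q.inv()*Q).as_rotvec())/5,"shift after turn",Q.inv().apply(P-st["ee_pos"])/.05)
E
python3 - <<'E'
from h import *
S,D=cam("scene"),cam("side")
for k in(1,2,3):
    a=np.radians(45*k); P=jig([-40*np.sin(a),-7,80+40*np.cos(a)])
    print(k,(proj(S,P)-[215,185])*5,(proj(D,P)-[215,160])*3.7)
for t in(-40,40): print(t,toolrot(177,t).as_matrix()[:,2])
need(jig([-135,95,230]),toolrot(177,0))
E
```

```text
1 [361.9849 196.0281] [289.0901 204.7183]
2 [374.1472 250.8297] [303.3866 247.9009]
3 [365.0607 281.0078] [290.6018 279.3347]
-40 [ 0.6419 -0.0336 -0.766 ]
40 [-0.6419  0.0336 -0.766 ]
shift now(tool,50mm) [ 10.0425 -12.2619  -0.1455] turn(5deg) [ -0.0033  -0.023  -31.5176] shift after turn [-4.6091 15.1644 -0.164 ]
```

The long bolt head matches k=3 in both views, so the wheel needs three clicks up. I'll start by moving towards the wheel.

Call:
drive_tool(
  commands=[
    [0,0,0,0.84,-1,0,0],
    [0,0,0,0.84,-1,0,0],
    [0,0,0,0.84,-1,0,0],
    [0,0,0,0.84,-1,0,0],
    [0,0,0,0.84,-1,0,0],
    [0,0,0,0.84,-1,0,0],
    [0,0,0,0.84,-1,0,0],
    [0,0,0,0.84,-1,0,0],
    [0,0,0,0.84,-1,0,0],
    [0,0,0,0.84,-1,0,0],
    [0,0,0,0.82,-1,0,0],
    [0,0,0,0.84,-1,0,0],
  ],
)

```text
time: 1.35
ee_pos: [0.4103, -0.002, 0.2227]
eef_rot: [3.096, 0.53, 0.001]
ft_force: [1.0, -0.4, -0.9]
grip_width: 0.0002
grip_force: 0.0
```

Call:
drive_tool(
  commands=[
    [0,0,-1,0,0,0,0],
    [0,0,-1,0,0,0,0],
    [0,0,-1,0,0,0,0],
    [0,0,-1,0,0,0,0],
    [0,0,-1,0,0,0,0],
    [0,0,-1,0,0,0,0],
    [0,0,-1,0,0,0,0],
    [0,0,-1,0,0,0,0],
    [0,0,-1,0,0,0,0],
    [0,0,-1,0,0,0,0],
    [0,0,-1,0,0,0,0],
    [0,0,-1,0,0,0,0],
  ],
)

```text
time: 2.55
ee_pos: [0.41, -0.0041, 0.2224]
eef_rot: [-2.413, -2.011, 0.001]
ft_force: [-0.2, -0.6, 0.0]
grip_width: 0.0001
grip_force: 0.0
```

Call:
drive_tool(
  commands=[
    [0,0,-1,0,0,0,0],
    [0,0,-1,0,0,0,0],
    [0,0,-1,0,0,0,0],
    [0,0,-1,0,0,0,0],
    [0,0,-1,0,0,0,0],
    [0,0,-1,0,0,0,0],
    [0,0,-1,0,0,0,0],
    [0,0,-1,0,0,0,0],
    [0,0,-1,0,0,0,0],
    [0,0,-1,0,0,0,0],
    [0,0,-1,0,0,0,0],
    [0,0,-1,0,0,0,0],
  ],
)

```text
time: 3.75
ee_pos: [0.41, -0.0041, 0.2224]
eef_rot: [-1.084, -2.948, 0.0]
ft_force: [-0.7, -0.4, -0.9]
grip_width: 0.0009
grip_force: 0.0
```

Call:
drive_tool(
  commands=[
    [0,-1,-1,0,0,0,0],
    [0,-1,-1,0,0,0,0],
    [0,-1,-1,0,0,0,0],
    [0,-1,-1,0,0,0,0],
    [0,-1,-1,0,0,0,0],
    [0,-1,-1,0,0,0,0],
    [0,-1,-0.5,0,0,0,0],
    [0,-1,0,0,0,0,0],
  ],
)

```text
time: 4.55
ee_pos: [0.456, 0.011, 0.2318]
eef_rot: [0.153, 2.506, -0.288]
ft_force: [-0.1, 0.0, 0.1]
grip_width: 0.0002
grip_force: 0.0
```

```bash
python3 - <<'E'
from h import *
st=arm.get_state(); print(st["time"],st["qpos"],st["ee_pos"],st["ft_force"],st["grip_width"])
need(jig([-135,95,110]),toolrot(177,-40),st)
E
```

```text
4.55 [ 0.2265 -0.8555  2.0639 -0.3741  1.3918 -1.2582] [0.456  0.011  0.2318] [-0.1409  0.0262  0.1323] 0.00024085097521895404
shift now(tool,50mm) [1.3577 3.7265 1.2705] turn(5deg) [-2.4303 -0.8449  0.0782] shift after turn [1.5003 3.3768 1.9211]
```

Call:
drive_tool(
  commands=[
    [0,0,0,0.23,0.62,0.21,0],
    [0,0,0,0.23,0.62,0.21,0],
    [0,0,0,0.23,0.62,0.21,0],
    [0,0,0,0.23,0.62,0.21,0],
    [0,0,0,0.23,0.62,0.21,0],
    [0,0,0,0.21,0.62,0.21,0],
    [-0.8,-0.3,0,0,0,0,0],
    [-0.8,-0.3,0,0,0,0,0],
    [-0.8,-0.3,0,0,0,0,0],
  ],
)

```text
time: 5.45
ee_pos: [0.4679, 0.1799, 0.1097]
eef_rot: [0.054, 2.442, -0.027]
ft_force: [-0.3, -0.8, 0.1]
grip_width: 0.0002
grip_force: 0.0
```

```bash
python3 - <<'E'
from h import *
st=arm.get_state(); print(st["time"],st["qpos"],st["ee_pos"],st["ft_force"])
im=arm.camera("wrist"); cv2.imwrite("pics/w1.png",im[:,:,::-1])
need(jig([-125,95,86]),toolrot(177,-40),st)
c=cam("wrist",st)
for n,p in dict(hoodL=(-64,121,166),hoodR=(-64,69,166),baseL=(-67,130,10),baseR=(-67,-146,10),bolt=(-28,-7,52),axis=(0,95,80),r1=(-61,95,105)).items(): print(n,proj(c,jig(p)))
E
```

```text
5.45 [ 0.5572 -0.7605  2.248  -0.4287  1.09   -0.8798] [0.4679 0.1799 0.1097] [-0.3099 -0.7828  0.0776]
shift now(tool,50mm) [ 0.1331 -0.0066  0.5087] turn(5deg) [0.001  0.0164 0.0911] shift after turn [ 0.1323 -0.0076  0.5089]
hoodL [356.8464 372.4745]
hoodR [280.7593 372.0577]
baseL [356.6562 183.5189]
baseR [ 62.6954 181.234 ]
bolt [214.3774 240.7922]
axis [318.6466 278.7722]
r1 [319.0903 285.1446]
```

View pics/w1.png

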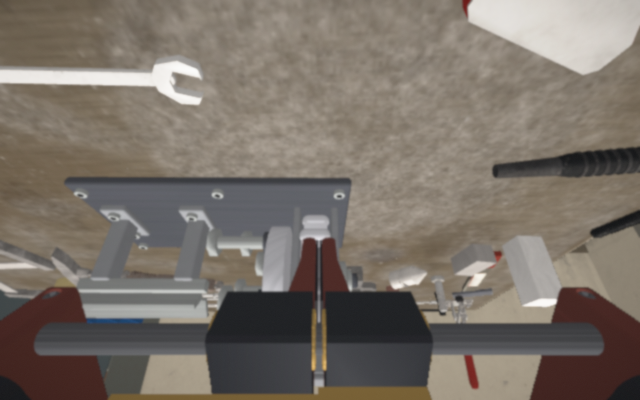

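The wrist view is upside down. The base plate's front corners are at (66,179) and (351,180), within 2–5 px of where I predicted, and the wheel's lower ridge is at (316,222), in line with the fingers. The jig pose holds to about 2 mm, so I'll go into the gap.

Call:
drive_tool(
  commands=[
    [0,0,0,0.08,0,0.28,0],
    [0,0,0,0.08,0,0.28,0],
    [0,0,0,-0.17,0,0.15,0],
    [0,0,0,-0.17,0,0.15,0],
    [0,0,0,-0.17,0,0.15,0],
    [0,0,0,-0.17,0,0.14,0],
    [0,0,0,-0.17,0,0.14,0],
  ],
)

```text
time: 6.2
ee_pos: [0.5365, 0.1754, 0.0839]
eef_rot: [0.059, 2.441, -0.03]
ft_force: [-0.6, 0.3, -0.5]
grip_width: 0.0005
grip_force: 0.0
```

```bash
python3 - <<'E'
from h import *
st=arm.get_state(); print(st["time"],st["ee_pos"],st["ft_force"])
for p in((-66,95,84),(-65,95,86),(-60,95,100),(-53,95,114)): need(jig(p),toolrot(177,-40),st)
E
```

```text
6.2 [0.5365 0.1754 0.0839] [-0.5931  0.2925 -0.5103]
shift now(tool,50mm) [-0.0255  0.0096  0.0176] turn(5deg) [-0.0397  0.0191  0.0577] shift after turn [-0.0255  0.0097  0.0176]
shift now(tool,50mm) [-0.0666  0.0094 -0.0001] turn(5deg) [-0.0397  0.0191  0.0577] shift after turn [-0.0666  0.0097 -0.0002]
shift now(tool,50mm) [-0.3234  0.0076 -0.1499] turn(5deg) [-0.0397  0.0191  0.0577] shift after turn [-0.3231  0.0097 -0.1504]
shift now(tool,50mm) [-0.6109  0.0057 -0.2739] turn(5deg) [-0.0397  0.0191  0.0577] shift after turn [-0.6104  0.0097 -0.2749]
```

Call:
drive_tool(
  commands=[
    [0,0,0,-0.06,0,0,0],
    [0,0,0,-0.06,0,-0.03,0],
    [0,0,0,-0.06,0,-0.03,0],
    [0,0,0,-0.05,0,-0.03,0],
  ],
)

```text
time: 6.6
ee_pos: [0.5405, 0.175, 0.0927]
eef_rot: [0.058, 2.445, -0.03]
ft_force: [-3.4, 0.1, -4.9]
grip_width: 0.0004
grip_force: 2.5
```

Call:
drive_tool(
  commands=[
    [0,0,0,-0.05,0,-0.03,0],
    [0,0,0,-0.05,0,-0.03,0],
    [0,0,0,-0.06,0,-0.03,0],
  ],
)

```text
time: 6.9
ee_pos: [0.5456, 0.1754, 0.1046]
eef_rot: [0.058, 2.439, -0.028]
ft_force: [-0.4, 0.1, -2.4]
grip_width: 0.0005
grip_force: 1.0
```

Call:
drive_tool(
  commands=[
    [0,0,0,-0.06,0,-0.03,0],
    [0,0,0,-0.06,0,-0.03,0],
  ],
)

```text
time: 7.1
ee_pos: [0.5487, 0.1755, 0.1116]
eef_rot: [0.058, 2.438, -0.027]
ft_force: [0.3, -0.4, -0.8]
grip_width: 0.0006
grip_force: 0.3
```

Call:
drive_tool(
  commands=[
    [0,0,0,-0.06,0,-0.02,0],
  ],
)

```text
time: 7.2
ee_pos: [0.5503, 0.1754, 0.1142]
eef_rot: [0.058, 2.438, -0.027]
ft_force: [0.4, 0.2, -0.1]
grip_width: 0.0009
grip_force: 0.0
```

Call:
drive_tool(
  commands=[
    [0,0,0,0.2,0,-0.17,0],
    [0,0,0,0.2,0,-0.17,0],
    [0,0,0,0.21,0,-0.17,0],
    [0,0,0,0.13,0,0.15,0],
    [0,0,0,0.13,0,0.15,0],
    [0,0,0,0.13,0,0.15,0],
  ],
)

```text
time: 7.8
ee_pos: [0.5097, 0.1768, 0.0815]
eef_rot: [0.058, 2.44, -0.029]
ft_force: [-0.4, 0.0, 0.5]
grip_width: 0.0005
grip_force: 0.0
```

```bash
python3 - <<'E'
from h import *
st=arm.get_state(); print(st["time"],st["ee_pos"],st["ft_force"])
a=arm.camera("scene")[185:285,215:345,::-1];b=arm.camera("side")[190:285,215:345,::-1];w=arm.camera("wrist")[170:310,200:360,::-1]
f=lambda i:cv2.resize(i,(390,300),interpolation=2)
cv2.imwrite("pics/m1.png",np.vstack([np.hstack([f(a),f(b)]),np.hstack([f(w),f(w[::-1])])]))
for p in((-66,95,84),(-106,95,84)): need(jig(p),toolrot(177,-40),st)
E
```

```text
7.8 [0.5097 0.1768 0.0815] [-0.4198  0.0084  0.4521]
shift now(tool,50mm) [-0.4661  0.0079  0.3276] turn(5deg) [-0.0263  0.0294  0.063 ] shift after turn [-0.4669  0.0097  0.3264]
shift now(tool,50mm) [ 0.1454  0.0101 -0.1882] turn(5deg) [-0.0263  0.0294  0.063 ] shift after turn [ 0.1459  0.0097 -0.1878]
```

View pics/m1.png

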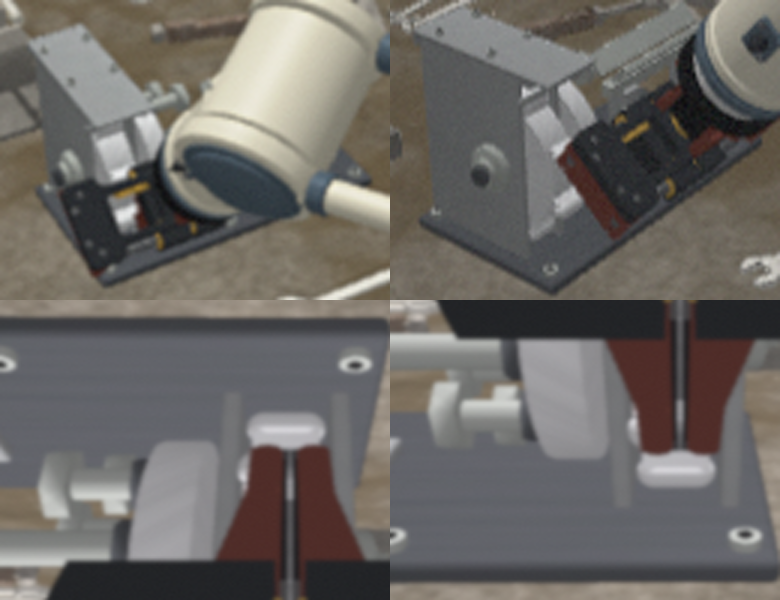

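The long bolt has moved up to level (the lower-left shank leaving the wrist crop), and a short bolt now sits low at front. The next gap faces the tip, so click 1 is done. I'll repeat.

Call:
drive_tool(
  commands=[
    [0,0,0,-0.15,0,0.11,0],
    [0,0,0,-0.16,0,0.11,0],
    [0,0,0,-0.16,0,0.11,0],
    [0,0,0,-0.06,0,-0.02,0],
    [0,0,0,-0.06,0,-0.03,0],
    [0,0,0,-0.06,0,-0.03,0],
    [0,0,0,-0.06,0,-0.03,0],
  ],
)

```text
time: 8.65
ee_pos: [0.5429, 0.1747, 0.0958]
eef_rot: [0.058, 2.443, -0.03]
ft_force: [-2.1, -2.0, -3.3]
grip_width: 0.0004
grip_force: 1.8
```

Call:
drive_tool(
  commands=[
    [0,0,0,-0.06,0,-0.03,0],
    [0,0,0,-0.06,0,-0.03,0],
    [0,0,0,-0.06,0,-0.03,0],
  ],
)

```text
time: 8.95
ee_pos: [0.5483, 0.1756, 0.108]
eef_rot: [0.058, 2.438, -0.027]
ft_force: [-1.7, -0.1, -2.7]
grip_width: 0.0007
grip_force: 0.6
```

Call:
drive_tool(
  commands=[
    [0,0,0,-0.06,0,-0.03,0],
    [0,0,0,-0.06,0,-0.03,0],
  ],
)

```text
time: 9.15
ee_pos: [0.551, 0.1754, 0.1142]
eef_rot: [0.058, 2.438, -0.027]
ft_force: [0.1, 0.2, -0.1]
grip_width: 0.0002
grip_force: 0.0
```

Call:
drive_tool(
  commands=[
    [0,0,0,-0.04,0,-0.02,0],
  ],
)

```text
time: 9.25
ee_pos: [0.5518, 0.1753, 0.1161]
eef_rot: [0.058, 2.438, -0.027]
ft_force: [-0.3, -1.1, 0.3]
grip_width: 0.0006
grip_force: 0.0
```

Force went to zero at the same height as the first click. I'll retreat and do click 3 the same way.

Call:
drive_tool(
  commands=[
    [0,0,0,0.2,0,-0.17,0],
    [0,0,0,0.2,0,-0.17,0],
    [0,0,0,0.21,0,-0.17,0],
    [0,0,0,0.14,0,0.16,0],
    [0,0,0,0.13,0,0.16,0],
    [0,0,0,0.13,0,0.16,0],
  ],
)

```text
time: 9.85
ee_pos: [0.5118, 0.1767, 0.0817]
eef_rot: [0.058, 2.441, -0.029]
ft_force: [-0.0, 0.1, -0.5]
grip_width: 0.0007
grip_force: 0.0
```

```bash
python3 - <<'E'
from h import *
st=arm.get_state(); print(st["time"],st["ee_pos"],st["ft_force"])
w=arm.camera("wrist")[::-1,:,::-1]; cv2.imwrite("pics/w2.png",w)
for p in((-66,95,84),): need(jig(p),toolrot(177,-40),st)
c=cam("wrist",st)
for k in(0,1,2,3):
    a=np.radians(45*k); p=proj(c,jig([-40*np.sin(a),-7,80+40*np.cos(a)])); print(k,p[0],399-p[1])
E
```

```text
9.85 [0.5118 0.1767 0.0817] [-0.0021  0.1371 -0.5332]
shift now(tool,50mm) [-0.4316  0.0084  0.3046] turn(5deg) [-0.0268  0.0253  0.0631] shift after turn [-0.4322  0.01    0.3037]
0 187.58055553903642 52.602985925756
1 177.24592382695437 75.92456012398742
2 180.6271711987753 120.13092914419371
3 194.43375837456782 149.8532113524771
```

View pics/w2.png

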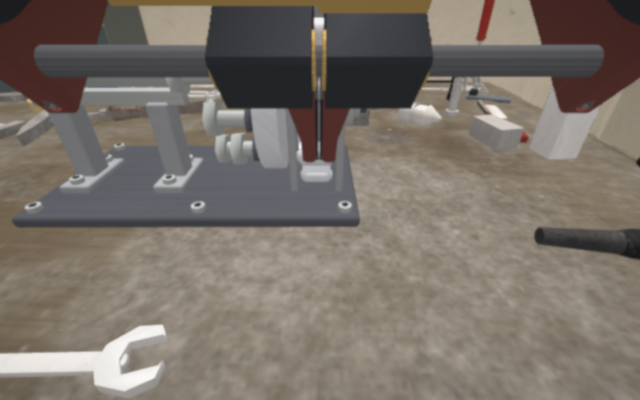

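A shorter bolt is now level at (208,118), and the long one's head is at about (178,83), which fits k=1. One more click.

Call:
drive_tool(
  commands=[
    [0,0,0,-0.14,0,0.1,0],
    [0,0,0,-0.14,0,0.1,0],
    [0,0,0,-0.15,0,0.1,0],
    [0,0,0,-0.06,0,-0.02,0],
    [0,0,0,-0.06,0,-0.03,0],
    [0,0,0,-0.06,0,-0.03,0],
    [0,0,0,-0.06,0,-0.03,0],
  ],
)

```text
time: 10.6
ee_pos: [0.5427, 0.1748, 0.0964]
eef_rot: [0.058, 2.443, -0.03]
ft_force: [-1.3, -1.7, -3.8]
grip_width: 0.0002
grip_force: 1.8
```

Call:
drive_tool(
  commands=[
    [0,0,0,-0.06,0,-0.03,0],
    [0,0,0,-0.06,0,-0.03,0],
    [0,0,0,-0.06,0,-0.03,0],
  ],
)

```text
time: 10.9
ee_pos: [0.548, 0.1756, 0.1084]
eef_rot: [0.058, 2.438, -0.027]
ft_force: [0.2, -1.1, -1.5]
grip_width: 0.0004
grip_force: 0.6
```

Call:
drive_tool(
  commands=[
    [0,0,0,-0.06,0,-0.03,0],
    [0,0,0,-0.06,0,-0.03,0],
  ],
)

```text
time: 11.1
ee_pos: [0.5507, 0.1754, 0.1145]
eef_rot: [0.058, 2.438, -0.027]
ft_force: [1.1, -0.0, -1.1]
grip_width: 0.0004
grip_force: 0.0
```

Call:
drive_tool(
  commands=[
    [0,0,0,-0.04,0,-0.02,0],
  ],
)

```text
time: 11.2
ee_pos: [0.5515, 0.1753, 0.1165]
eef_rot: [0.058, 2.438, -0.027]
ft_force: [0.3, 0.1, -0.7]
grip_width: 0.0005
grip_force: 0.0
```

Call:
drive_tool(
  commands=[
    [0,0,0,0.3,0,-0.26,0],
    [0,0,0,0.3,0,-0.26,0],
    [0,0,0,0.3,0,-0.26,0],
    [0,0,0,0.3,0,-0.26,0],
    [0,1,0,0,0,0,0],
    [0,1,0,0,0,0,0],
    [0,1,0,0,0,0,0],
    [0,1,0,0,0,0,0],
    [0,1,0,0,0,0,0],
    [0,1,0,0,0,0,0],
    [0,1,0,0,0,0,0],
    [0,1,0,0,0,0,0],
  ],
)

```text
time: 12.4
ee_pos: [0.4723, 0.1791, 0.1169]
eef_rot: [0.078, 3.14, -0.007]
ft_force: [-0.4, -1.0, -0.2]
grip_width: 0.0004
grip_force: 0.0
```

```bash
python3 - <<'E'
from h import *
st=arm.get_state(); print(st["time"],st["qpos"],st["ee_pos"],st["ft_force"])
need(np.array([.40,-.31,.25]),toolrot(80,0),st)
E
```

```text
12.4 [ 0.2981 -0.1606  1.6636 -0.0045  1.639  -1.2234] [0.4723 0.1791 0.1169] [-0.3651 -1.0409 -0.247 ]
shift now(tool,50mm) [ 0.9567 -9.8525 -2.6213] turn(5deg) [-0.0255  0.0527 19.4319] shift after turn [-9.8839  0.2741 -2.6629]
```

Call:
drive_tool(
  commands=[
    [0,0,0,0,0,-0.7,0],
    [0,0,0,0,0,-0.7,0],
    [0,0,0,-0.05,-0.4,-0.7,0],
    [0,0,0,-0.06,-0.9,0,0.5],
    [0,0,0,-0.06,-0.9,0,0.5],
    [0,0,0,-0.06,-0.9,0,0.5],
    [0,0,0,-0.06,-0.9,0,0.7],
    [0,0,0,-0.06,-0.9,0,0.7],
    [0,0,0,-0.06,-0.9,0,0.7],
    [0,0,0,-0.06,-0.9,0,0.7],
    [0,0,0,-0.06,-0.9,0,0.7],
  ],
)

```text
time: 13.5
ee_pos: [0.4789, -0.2035, 0.2235]
eef_rot: [0.078, 3.136, -0.01]
ft_force: [1.7, -0.1, -0.3]
grip_width: 0.0597
grip_force: 0.0
```

Call:
drive_tool(
  commands=[
    [0,0,0,-0.06,-0.9,0,0.7],
    [0,0,0,-0.06,-0.9,0,0.7],
    [0,0,1,-0.06,-0.8,0,0.7],
    [0,0,1,0,0,0,0.7],
    [0,0,1,0,0,0,0.7],
    [0,0,1,0,0,0,0.7],
    [0,0,1,0,0,0,0.7],
    [0,0,1,0,0,0,0.7],
    [0,0,1,0,0,0,0.7],
    [0,0,1,0,0,0,0.7],
    [0,0,1,0,0,0,0.7],
    [0,0,1,0,0,0,0.7],
  ],
)

```text
time: 14.7
ee_pos: [0.4817, -0.332, 0.2239]
eef_rot: [1.401, 2.806, -0.006]
ft_force: [-0.3, 1.3, 0.3]
grip_width: 0.0611
grip_force: 0.0
```

Call:
drive_tool(
  commands=[
    [0,0,1,0,0,0,0.7],
    [0,0,1,0,0,0,0.7],
    [0,0,1,0,0,0,0.7],
    [0,0,1,0,0,0,0.7],
    [0,0,1,0,0,0,0.7],
    [0,0,1,0,0,0,0.7],
    [0,0,1,0,0,0,0.7],
    [0,0,1,0,0,0,0.7],
    [0,0,1,0,0,0,0.7],
  ],
)

```text
time: 15.6
ee_pos: [0.4817, -0.332, 0.2239]
eef_rot: [2.367, 2.056, -0.003]
ft_force: [0.5, 0.7, 1.2]
grip_width: 0.0613
grip_force: 0.0
```

```bash
python3 - <<'E'
from h import *
st=arm.get_state(); print(st["time"],st["qpos"],st["ee_pos"],st["ft_force"],st["grip_width"])
w=arm.camera("wrist")[:,:,::-1]
a=arm.camera("scene")[185:285,215:345,::-1]
b=arm.camera("side")[185:285,215:345,::-1]
np.save("w3.npy",np.r_[st["ee_pos"],st["eef_rot"]]);cv2.imwrite("pics/w3raw.png",w)
f=lambda i:cv2.resize(i,(320,200),interpolation=2)
cv2.imwrite("pics/w3.png",np.vstack([w,np.hstack([f(a),f(b)])]))
S=cam("scene");
for k in(0,1):
    A=np.radians(45*k); P=jig([-40*np.sin(A),-7,80+40*np.cos(A)]); print(k,(proj(S,P)-[215,185])*[320/130,2])
E
```

```text
15.6 [-0.6598  0.045   1.2766 -0.0031  1.8138 -0.5201] [ 0.4817 -0.332   0.2239] [0.4931 0.7014 1.2069] 0.0613053735329929
0 [165.3464  60.1913]
1 [178.208   78.4113]
```

View pics/w3.png

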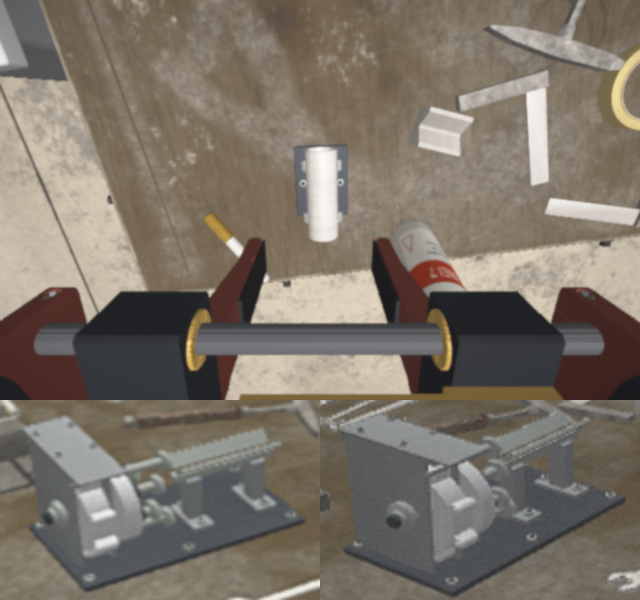

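The long bolt head is now on top at (167,60) in the scene crop, where k=0 predicts (165,60), so the wheel is done. The wrist view shows the tube at columns 308–338, rows 147–242, with a spray bottle nearby at (410,240).

```bash
python3 - <<'E'
from h import *
v=np.load("w3.npy"); st=dict(ee_pos=v[:3],eef_rot=v[3:]); c=cam("wrist",st); D=cam("side")
w=cv2.imread("pics/w3raw.png"); g=cv2.cvtColor(w,6); m=np.zeros_like(g); m[135:255,296:348]=(g[135:255,296:348]>165)*255
n,l,s,_=cv2.connectedComponentsWithStats(m); i=1+np.argmax(s[1:,4]); print(s[i])
ys,xs=np.where(l==i); rows=[r for r in range(ys.min()+8,ys.max()-12,4)]
P=np.array([ray(c,((xs[ys==r].min()+xs[ys==r].max()+1)/2,r),.0665) for r in rows])
# silhouette edges lie a bit above the axis; use axis line fit
d=np.polyfit(P[:,1],P[:,0],1); print("axis dx/dy",d[0],"yaw",np.degrees(np.arctan(d[0])))
cx=(xs.min()+xs.max())/2
near=ray(c,(np.median(xs[ys<ys.min()+6]),ys.min()),.045); far=ray(c,(np.median(xs[ys>ys.max()-6]),ys.max()+1),.079)
ym=(near[1]+far[1])/2; print(near,far,"len",np.linalg.norm((near-far)[:2]),"mid",np.polyval(d,ym),ym)
print("bottle base side",ray(D,np.array((605,88))/3.7+[215,160],0),ray(D,np.array((655,88))/3.7+[215,160],0))
M=np.array([np.polyval(d,ym),ym,.062]); yaw=90-np.degrees(np.arctan(d[0]))
need(M-[0,0,.019],toolrot(yaw,0),st)
# refine jig from wrist? rail points predicted
print(jig([0,-56,120]),jig([-67,-146,10]))
E
```

```text
[ 307  147   37   95 2775]
axis dx/dy 0.1109016214772795 yaw 6.328334978075215
[ 0.4905 -0.2976  0.045 ] [ 0.4794 -0.3948  0.079 ] len 0.09787781754279996 mid 0.4864169559247439 -0.3462153730361107
bottle base side [ 0.6006 -0.4169  0.    ] [ 0.565  -0.4424  0.    ]
shift now(tool,50mm) [-0.2485  0.119   3.6209] turn(5deg) [ 0.0441  0.0657 -0.3437] shift after turn [-0.2729  0.1251  3.619 ]
[0.5961 0.0216 0.12  ] [ 0.5245 -0.0648  0.01  ]
```

The tube length comes out at 97.9 mm against 98, with its middle at (0.486, -0.346). I'll descend and grasp.

Call:
drive_tool(
  commands=[
    [0,0,-0.34,-0.13,0.06,0,0.7],
    [0,0,0,-0.13,0.06,0.4,0.7],
    [0,0,0,0,0,0.6,0.7],
    [0,0,0,0,0,0.6,0.7],
    [0,0,0,0,0,0.6,0.7],
    [0,0,0,0,0,0.6,0.7],
    [0,0,0,0,0,0.4,0.7],
    [0,0,0,0,0,0.3,0.7],
    [0,0,0,0,0,0.12,0.7],
  ],
)

```text
time: 16.65
ee_pos: [0.4857, -0.3458, 0.041]
eef_rot: [2.333, 2.098, -0.003]
ft_force: [0.7, 0.6, -0.4]
grip_width: 0.0618
grip_force: 0.0
```

Call:
drive_tool(
  commands=[
    [0,0,0,0,0,0,0.3],
    [0,0,0,0,0,0,0.3],
    [0,0,0,0,0,0,0.3],
    [0,0,0,0,0,0,0.3],
    [0,0,0,0,0,0,0.3],
  ],
  force=25,
)

```text
time: 17.15
ee_pos: [0.484, -0.3464, 0.0438]
eef_rot: [2.336, 2.097, -0.008]
ft_force: [-10.1, 2.1, 6.4]
grip_width: 0.0326
grip_force: 25.0
```

Call:
drive_tool(
  commands=[
    [0,0,0,0,0,-0.2,0.3],
    [0,0,0,0,0,-0.4,0.3],
    [0,0,0,0,0,-0.6,0.3],
    [0,0,0,0,0,-0.6,0.3],
    [0,0,0,0,0,-0.6,0.3],
    [0,0,0,0,0,-0.6,0.3],
    [0,0,0,0,0,-0.4,0.3],
    [0,0,0,0,0,0,0.3],
  ],
)

```text
time: 17.95
ee_pos: [0.4871, -0.3461, 0.2178]
eef_rot: [2.327, 2.09, -0.0]
ft_force: [0.3, 0.0, -0.7]
grip_width: 0.033
grip_force: 25.0
```

```bash
python3 - <<'E'
from h import *
st=arm.get_state(); print(st["time"],st["ee_pos"],st["ft_force"],st["grip_width"],st["grip_force"])
need(jig([0,-90,200]),toolrot(87,0),st)
cv2.imwrite("pics/w4.png",arm.camera("wrist")[:,:,::-1])
E
```

```text
17.95 [ 0.4871 -0.3461  0.2178] [ 0.2949  0.0419 -0.7319] 0.03297814057597302 24.9998260976281
shift now(tool,50mm) [6.8685 1.4158 0.3066] turn(5deg) [ 0.1119  0.1092 -0.6252] shift after turn [6.7778 1.7913 0.356 ]
```

Call:
drive_tool(
  commands=[
    [0,0,0,0.4,0.08,0,0.3],
    [0,0,0,0.65,0.13,0.03,0.3],
    [0,0,0,0.65,0.13,0.03,0.3],
    [0,0,0,0.65,0.13,0.03,0.3],
    [0,0,0,0.65,0.13,0.03,0.3],
    [0,0,0,0.65,0.14,0.03,0.3],
    [0,0,0,0.65,0.14,0.03,0.3],
    [0,0,0,0.65,0.14,0.03,0.3],
    [0,0,0,0.65,0.14,0.03,0.3],
    [0,0,0,0.65,0.14,0.03,0.3],
    [0,0,0,0.6,0.12,0.03,0.3],
    [0.1,0.1,-0.6,0,0,0,0.3],
  ],
)

```text
time: 19.2
ee_pos: [0.5929, -0.0084, 0.1933]
eef_rot: [-2.268, -2.158, 0.004]
ft_force: [-0.7, 0.2, -1.0]
grip_width: 0.0331
grip_force: 25.0
```

```bash
python3 - <<'E'
from h import *
st=arm.get_state(); print(st["time"],st["ee_pos"],st["ft_force"],st["grip_width"])
need(jig([0,-75,101]),toolrot(87,0),st)
w=arm.camera("wrist")[:,:,::-1].copy(); cv2.imwrite("pics/w5.png",w)
np.save("w5.npy",np.r_[st["ee_pos"],st["eef_rot"]])
c=cam("wrist",st)
for n,p in dict(head=(0,-7,120),headtop=(0,-7,133.5),railA=(-15,-13,110),railB=(15,-13,110),hoodR=(-64,69,170),bR=(-67,-146,10),bRf=(83,-146,10),drumtop=(0,51,134),tubeend=(0,-41,219)).items(): print(n,proj(c,jig(p)))
E
```

```text
19.2 [ 0.5929 -0.0084  0.1933] [-0.674   0.2117 -0.9908] 0.03309081017693595
shift now(tool,50mm) [0.2109 0.0495 1.8478] turn(5deg) [-0.1078 -0.0653  0.0335] shift after turn [0.2215 0.0315 1.8469]
head [321.6965 108.4783]
headtop [321.729  108.7676]
railA [302.0296 116.3814]
railB [341.2253 116.5566]
hoodR [195.6697 -48.3573]
bR [265.0308 227.5113]
bRf [389.9029 228.3607]
drumtop [322.3852  12.6453]
tubeend [321.5287 189.2222]
```

View pics/w5.png

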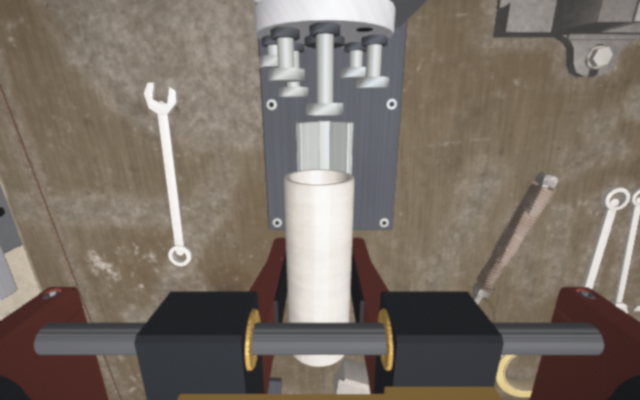

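The tube is gripped squarely. The long bolt head is at (324,109) against a predicted (322,108), and the rail's middle is at column 325 against 321.6. That puts the jig about 2.5 mm further in +x, so I'll correct for it and lower the tube.

Call:
drive_tool(
  commands=[
    [-0.1,-0.06,0,0.1,0.04,0.2,0.3],
    [0,0,0,0.1,0.04,0.3,0.3],
    [0,0,0,0,0,0.4,0.3],
    [0,0,0,0,0,0.4,0.3],
    [0,0,0,0,0,0.3,0.3],
    [0,0,0,0,0,0.1,0.3],
    [0,0,0,0,0,0,0.3],
  ],
)

```text
time: 19.95
ee_pos: [0.5972, -0.0029, 0.1132]
eef_rot: [2.28, 2.156, 0.002]
ft_force: [-8.4, 0.7, 10.7]
grip_width: 0.0327
grip_force: 56.6
```

Call:
drive_tool(
  commands=[
    [0,0,0,0,0,0.03,0.3],
    [0,0,0,0,0,0.03,0.3],
    [0,0,0,0,0,0.02,0.3],
  ],
)

```text
time: 20.25
ee_pos: [0.5974, -0.0029, 0.113]
eef_rot: [2.279, 2.155, 0.005]
ft_force: [-15.6, 1.2, 28.6]
grip_width: 0.0329
grip_force: 66.1
```

Call:
drive_tool(
  commands=[
    [0,0,0,0,0,0.03,0.3],
    [0,0,0,0,0,0,0.3],
  ],
)

```text
time: 20.45
ee_pos: [0.5974, -0.0029, 0.1129]
eef_rot: [2.278, 2.154, 0.006]
ft_force: [-17.9, 0.7, 31.9]
grip_width: 0.0324
grip_force: 66.9
```

The tool made contact at z 0.113, 12 mm early, with force towards -x. That suggests a fingertip on the rail edge from my x correction. I'll lift and check the rail's profile numerically.

Call:
drive_tool(
  commands=[
    [0,0,0,0,0,-0.2,0.3],
    [0,0,0,0,0,-0.2,0.3],
    [0,0,0,0,0,0,0.3],
  ],
)

```text
time: 20.75
ee_pos: [0.5983, -0.0029, 0.1265]
eef_rot: [2.279, 2.156, 0.003]
ft_force: [0.3, -0.3, -0.9]
grip_width: 0.0329
grip_force: 25.0
```

```bash
python3 - <<'E'
from h import *
st=arm.get_state(); print(st["time"],st["ee_pos"],R.from_rotvec(st["eef_rot"]).as_matrix()[:,[0,2]].T,st["ft_force"],st["grip_width"])
w=cv2.imread("pics/w5.png"); g=cv2.cvtColor(w,6).astype(int)
for r in(128,140,155): print(r,list(g[r-2:r+3,285:365].mean(0).astype(int)))
v=np.load("w5.npy"); c=cam("wrist",dict(ee_pos=v[:3],eef_rot=v[3:]))
for y in(-20,-35): print(proj(c,jig([-15,y,110])),proj(c,jig([15,y,110])),proj(c,jig([0,y,100])))
print([proj(c,jig(p)) for p in((-67,-100,10),(83,-100,10))], "row200", list(g[198:203,255:285].mean(0).astype(int)), list(g[198:203,385:405].mean(0).astype(int)))
im=arm.camera("wrist")[:,:,::-1]; cv2.imwrite("pics/w6.png",im); np.save("w6.npy",np.r_[st["ee_pos"],st["eef_rot"]])
E
```

```text
20.75 [ 0.5983 -0.0029  0.1265] [[ 0.0554  0.9985 -0.0014]
 [ 0.0046 -0.0017 -1.    ]] [ 0.3458 -0.2755 -0.8845] 0.032918216586500085
128 [np.int64(100), np.int64(100), np.int64(98), np.int64(98), np.int64(98), np.int64(98), np.int64(99), np.int64(100), np.int64(101), np.int64(103), np.int64(117), np.int64(142), np.int64(156), np.int64(164), np.int64(179), np.int64(197), np.int64(201), np.int64(195), np.int64(193), np.int64(195), np.int64(198), np.int64(200), np.int64(203), np.int64(202), np.int64(199), np.int64(199), np.int64(199), np.int64(199), np.int64(200), np.int64(200), np.int64(201), np.int64(200), np.int64(198), np.int64(197), np.int64(204), np.int64(216), np.int64(221), np.int64(224), np.int64(226), np.int64(228), np.int64(230), np.int64(231), np.int64(230), np.int64(222), np.int64(196), np.int64(169), np.int64(159), np.int64(160), np.int64(162), np.int64(164), np.int64(166), np.int64(164), np.int64(162), np.int64(163), np.int64(164), np.int64(164), np.int64(165), np.int64(166), np.int64(166), np.int64(166), np.int64(164), np.int64(167), np.int64(188), np.int64(213), np.int
[... 2864 characters left out ...]
 np.int64(106), np.int64(107), np.int64(106), np.int64(106), np.int64(106), np.int64(105), np.int64(105), np.int64(104), np.int64(100), np.int64(93), np.int64(95), np.int64(100), np.int64(102), np.int64(102), np.int64(101), np.int64(100), np.int64(99), np.int64(99), np.int64(98), np.int64(100), np.int64(101), np.int64(102), np.int64(102), np.int64(101), np.int64(100), np.int64(105), np.int64(121)] [np.int64(102), np.int64(101), np.int64(101), np.int64(101), np.int64(101), np.int64(101), np.int64(101), np.int64(100), np.int64(99), np.int64(104), np.int64(113), np.int64(116), np.int64(115), np.int64(115), np.int64(116), np.int64(116), np.int64(115), np.int64(114), np.int64(113), np.int64(112)]
```

```bash
python3 - <<'E'
from h import *
w=cv2.imread("pics/w6.png")[0:250,220:430]; s5=cv2.imread("pics/w5.png")[90:185,270:380]
a=cv2.imread("pics/scene0.png")[195:240,275:335]; b=arm.camera("side")[190:250,255:345,::-1]
f=lambda i,x,y:cv2.resize(i,(x,y),interpolation=2)
top=np.hstack([f(w,400,476),f(s5,400,346) if 0 else cv2.copyMakeBorder(f(s5,390,337),0,139,0,0,0)])
top[340:,400:]=0
b2=f(b,204,136); a2=f(a,181,136); top[340:476,400:604]=b2; top[340:476,606:787]=a2
cv2.imwrite("pics/m6.png",top)
v=np.load("w6.npy"); c=cam("wrist",dict(ee_pos=v[:3],eef_rot=v[3:])); S=400/210
for n,p in dict(head=(0,-7,120),railA=(-15,-13,110),railB=(15,-13,110),A2=(-15,-25,110),B2=(15,-25,110),end=(0,-26,145)).items(): q=proj(c,jig(p)); print(n,q,(q[0]-220)*S,q[1]*S)
E
```

```text
head [311.1964 121.6039] 173.70740204567275 231.62643597389234
railA [284.9706 131.5354] 123.75344310877098 250.54364707305217
railB [338.1823 131.3957] 225.10907742827828 250.27756253974874
A2 [285.7064 152.8237] 125.15499731040151 291.09272810828355
B2 [337.8188 152.6688] 224.41667193313128 290.79765834788304
end [310.6939 166.6488] 172.7502440889672 317.4262507242319
```

View pics/m6.png

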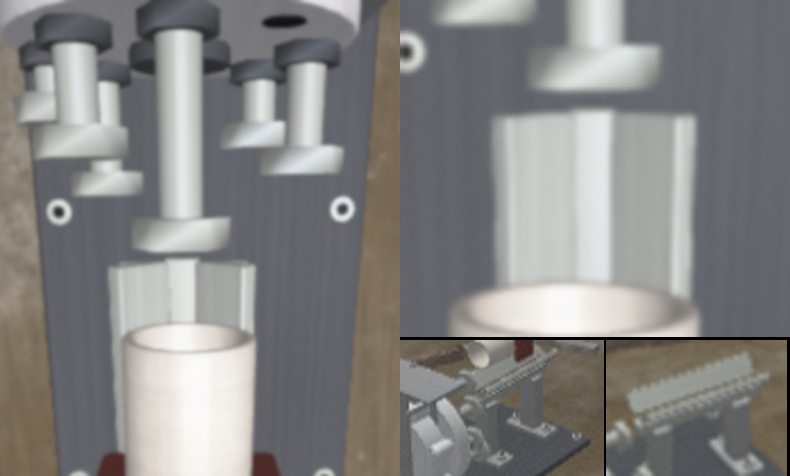

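The crops show the long bolt in line with the rail. The tube's centre is about 2 mm to the right (+x) of the rail's line, which explains the one-sided finger contact. I'll shift -x by 2 mm and try again gently.

Call:
drive_tool(
  commands=[
    [0,0,0,0,-0.04,0.1,0.3],
    [0,0,0,0,0,0.1,0.3],
    [0,0,0,0,0,0.06,0.3],
    [0,0,0,0,0,0.04,0.3],
    [0,0,0,0,0,0,0.3],
  ],
)

```text
time: 21.35
ee_pos: [0.5954, -0.0026, 0.1134]
eef_rot: [2.279, 2.157, 0.002]
ft_force: [-7.3, 0.2, 13.4]
grip_width: 0.0331
grip_force: 29.4
```

```bash
python3 - <<'E'
from h import *
st=arm.get_state(); print(st["time"],st["ee_pos"],st["ft_force"],st["wrist_torque"],st["grip_force"])
E
```

```text
21.35 [ 0.5954 -0.0026  0.1134] [-7.3405  0.182  13.4465] [-0.0652  1.5155  0.0393] 29.44639309658669
```

Call:
drive_tool(
  commands=[
    [0,0,0,0,0,-0.1,0.3],
    [0,0,0,0,-0.04,0,0.3],
    [0,0,0,0,0,0.06,0.3],
    [0,0,0,0,0,0.06,0.3],
    [0,0,0,0,0,0,0.3],
  ],
)

```text
time: 21.85
ee_pos: [0.5946, -0.0025, 0.1133]
eef_rot: [2.277, 2.156, 0.006]
ft_force: [-6.8, 0.1, 15.4]
grip_width: 0.0328
grip_force: 33.2
```

```bash
python3 - <<'E'
from h import *
st=arm.get_state(); print(st["time"],st["ee_pos"],st["ft_force"],st["wrist_torque"],st["grip_force"])
# side view of tube vs rail: where tube sits in the fingers (end-face circle) 
b=arm.camera("side")[:,:,::-1]; cv2.imwrite("pics/s7.png",b)
D=cam("side")
for p in((0,-26,132),(0,-26,120)): print(proj(D,jig(p)))
E
```

```text
21.85 [ 0.5946 -0.0025  0.1133] [-6.7936  0.1262 15.3526] [-0.0265  0.7339  0.0852] 33.2376404106617
[289.2662 200.5327]
[289.3693 204.8767]
```

Moving the tool in -x shifted the contact from one finger to the other at the same height (z ≈ 0.113). So both fingertips land on the rail's lips, and the rail is wider than the fingers' gap. I need a shallower grasp, so I'll take the tube back to its rest and regrip near the fingertips.

Call:
drive_tool(
  commands=[
    [0,0,0,0,0,-0.3,0.3],
    [0,0,0,0,0,-0.6,0.3],
    [0,0,0,0,0,-0.6,0.3],
    [0,0,0.62,0,0,-0.3,0.3],
    [0,0,0,0,0,0,0.3],
  ],
)

```text
time: 22.4
ee_pos: [0.5946, -0.0025, 0.2023]
eef_rot: [2.335, 2.092, 0.006]
ft_force: [0.5, -0.6, -1.6]
grip_width: 0.0329
grip_force: 25.0
```

```bash
python3 - <<'E'
from h import *
st=arm.get_state(); print(st["time"],st["ee_pos"],st["ft_force"])
need(np.array([.4845,-.3464,.15]),toolrot(83.7,0),st)
E
```

```text
22.4 [ 0.5946 -0.0025  0.2023] [ 0.5362 -0.5543 -1.5958]
shift now(tool,50mm) [-7.0773 -1.4435  1.0425] turn(5deg) [0.0829 0.0116 0.0047] shift after turn [-7.0789 -1.433   1.0457]
```

Call:
drive_tool(
  commands=[
    [0.08,0,0,-0.5,-0.1,0,0.3],
    [0,0,0,-0.66,-0.13,0,0.3],
    [0,0,0,-0.66,-0.13,0,0.3],
    [0,0,0,-0.66,-0.14,0,0.3],
    [0,0,0,-0.66,-0.14,0,0.3],
    [0,0,0,-0.66,-0.14,0.1,0.3],
    [0,0,0,-0.66,-0.14,0.1,0.3],
    [0,0,0,-0.66,-0.14,0.2,0.3],
    [0,0,0,-0.66,-0.13,0.2,0.3],
    [0,0,0,-0.66,-0.13,0.2,0.3],
    [0,0,0,-0.63,-0.12,0.2,0.3],
    [0,0,0,0,0,0,0.3],
  ],
)

```text
time: 23.6
ee_pos: [0.4804, -0.3485, 0.1456]
eef_rot: [-2.336, -2.088, 0.01]
ft_force: [0.3, 0.9, -2.4]
grip_width: 0.0331
grip_force: 25.0
```

```bash
python3 - <<'E'
from h import *
st=arm.get_state(); print(st["time"],st["ee_pos"],st["ft_force"])
need(np.array([.4845,-.3464,.05]),toolrot(83.7,0),st)
E
```

```text
23.6 [ 0.4804 -0.3485  0.1456] [ 0.2903  0.9456 -2.3804]
shift now(tool,50mm) [0.0483 0.0959 1.9102] turn(5deg) [-0.118  -0.0109 -0.0237] shift after turn [0.0499 0.0763 1.911 ]
```

Call:
drive_tool(
  commands=[
    [-0.1,0,0,0.05,0.08,0.2,0.3],
    [0,0,0,0,0,0.5,0.3],
    [0,0,0,0,0,0.6,0.3],
    [0,0,0,0,0,0.4,0.3],
    [0,0,0,0,0,0.14,0.3],
    [0,0,0,0,0,0.07,0.3],
    [0,0,0,0,0,0.05,0.3],
    [0,0,0,0,0,0,0.3],
  ],
)

```text
time: 24.4
ee_pos: [0.4885, -0.3442, 0.0533]
eef_rot: [2.334, 2.094, 0.004]
ft_force: [0.1, 0.3, -1.1]
grip_width: 0.0331
grip_force: 25.0
```

Call:
drive_tool(
  commands=[
    [0,0,0,-0.04,-0.08,0,0.3],
    [0,0,0,0,0,0.06,0.3],
    [0,0,0,0,0,0,0.3],
  ],
)

```text
time: 24.7
ee_pos: [0.4836, -0.3458, 0.0494]
eef_rot: [2.336, 2.094, 0.004]
ft_force: [0.7, 0.0, -1.2]
grip_width: 0.0329
grip_force: 25.0
```

Call:
drive_tool(
  commands=[
    [0,0,0,0,0,0.05,0.3],
    [0,0,0,0,0,0.04,0.3],
    [0,0,0,0,0,0,0.3],
  ],
)

```text
time: 25.0
ee_pos: [0.4838, -0.3457, 0.0446]
eef_rot: [2.336, 2.094, 0.003]
ft_force: [0.7, 0.5, -1.3]
grip_width: 0.033
grip_force: 25.0
```

Call:
drive_tool(
  commands=[
    [0,0,0,0,0,0.03,0.3],
    [0,0,0,0,0,0,0.3],
  ],
)

```text
time: 25.2
ee_pos: [0.484, -0.3458, 0.044]
eef_rot: [2.335, 2.094, 0.004]
ft_force: [-0.1, -0.0, 2.5]
grip_width: 0.0329
grip_force: 25.0
```

Call:
drive_tool(
  commands=[
    [0,0,0,0,0,0.02,0.3],
    [0,0,0,0,0,0.01,0.3],
    [0,0,0,0,0,0,0.3],
  ],
)

```text
time: 25.5
ee_pos: [0.4841, -0.3458, 0.0439]
eef_rot: [2.335, 2.093, 0.004]
ft_force: [-3.3, 2.4, 8.7]
grip_width: 0.0331
grip_force: 25.0
```

The tube is seated at exactly the original height. Now I'll regrip with the tips about 6 mm below the axis.

Call:
drive_tool(
  commands=[
    [0,0,0,0,0,0,0.55],
    [0,0,0,0,0,0,0.55],
    [0,0,0,0,0,0,0.55],
    [0,0,0,0,0,-0.15,0.55],
    [0,0,0,0,0,-0.15,0.55],
    [0,0,0,0,0,0,0.55],
  ],
)

```text
time: 26.1
ee_pos: [0.4845, -0.3463, 0.0588]
eef_rot: [2.334, 2.092, 0.004]
ft_force: [0.4, -0.4, 1.1]
grip_width: 0.0482
grip_force: 0.0
```

Call:
drive_tool(
  commands=[
    [0,0,0,0,0,0.05,0.55],
    [0,0,0,0,0,0,0.3],
    [0,0,0,0,0,0,0.3],
    [0,0,0,0,0,0,0.3],
    [0,0,0,0,0,0,0.3],
  ],
  force=25,
)

```text
time: 26.6
ee_pos: [0.4838, -0.3456, 0.0541]
eef_rot: [2.336, 2.094, 0.004]
ft_force: [2.3, 0.5, -1.4]
grip_width: 0.0328
grip_force: 25.0
```

Call:
drive_tool(
  commands=[
    [0,0,0,0,0,-0.2,0.3],
    [0,0,0,0,0,-0.4,0.3],
    [0,0,0,0,0,-0.6,0.3],
    [0,0,0,0,0,-0.6,0.3],
    [0,0,0,0,0,-0.6,0.3],
    [0,0,0,0,0,-0.4,0.3],
    [0,0,-0.62,0,0,-0.2,0.3],
    [0,0,0,0,0,0,0.3],
  ],
)

```text
time: 27.4
ee_pos: [0.4834, -0.3459, 0.2073]
eef_rot: [2.275, 2.154, 0.004]
ft_force: [0.2, 0.0, -1.9]
grip_width: 0.0328
grip_force: 25.0
```

```bash
python3 - <<'E'
from h import *
st=arm.get_state(); print(st["time"],st["ee_pos"],st["ft_force"],st["grip_width"],st["grip_force"])
need(np.array([.5955,-.0075,.18]),toolrot(86.9,0),st)
E
```

```text
27.4 [ 0.4834 -0.3459  0.2073] [ 0.2161  0.0447 -1.9228] 0.032835333510215406 24.99919721914921
shift now(tool,50mm) [6.882  1.8657 0.5328] turn(5deg) [ 0.0871  0.0453 -0.0047] shift after turn [6.8791 1.8727 0.5458]
```

Call:
drive_tool(
  commands=[
    [0,0,0,0.4,0.1,0,0.3],
    [0,0,0,0.66,0.18,0.05,0.3],
    [0,0,0,0.66,0.18,0.05,0.3],
    [0,0,0,0.66,0.18,0.05,0.3],
    [0,0,0,0.66,0.18,0.05,0.3],
    [0,0,0,0.66,0.18,0.05,0.3],
    [0,0,0,0.66,0.18,0.05,0.3],
    [0,0,0,0.66,0.18,0.05,0.3],
    [0,0,0,0.66,0.18,0.05,0.3],
    [0,0,0,0.66,0.18,0.05,0.3],
    [0,0,0,0.6,0.15,0.05,0.3],
    [0,0,0,0,0,0,0.3],
  ],
)

```text
time: 28.6
ee_pos: [0.5954, -0.0005, 0.1773]
eef_rot: [2.277, 2.162, 0.002]
ft_force: [-1.0, -0.4, -1.3]
grip_width: 0.0329
grip_force: 25.0
```

Call:
drive_tool(
  commands=[
    [0,0,0,0,0,0,0.3],
    [0,0,0,0,0,0,0.3],
  ],
)

```text
time: 28.8
ee_pos: [0.5952, -0.005, 0.1789]
eef_rot: [2.28, 2.155, 0.002]
ft_force: [-1.1, -0.1, -1.6]
grip_width: 0.0329
grip_force: 25.0
```

```bash
python3 - <<'E'
from h import *
st=arm.get_state(); print(st["time"],st["ee_pos"],st["ft_force"],st["grip_width"],st["grip_force"])
need(np.array([.5955,-.0025,.12]),toolrot(86.9,0),st)
w=arm.camera("wrist")[:,:,::-1]; cv2.imwrite("pics/w8.png",w); g=cv2.cvtColor(w,6).astype(int)
for r in(108,125,135,145): print(r,*g[r-1:r+2,270:370].mean(0).astype(int)[::2])
E
```

```text
28.8 [ 0.5952 -0.005   0.1789] [-1.1081 -0.1342 -1.5713] 0.032948886852504 24.99976955830789
shift now(tool,50mm) [ 0.0533 -0.0006  1.1775] turn(5deg) [ 0.0429  0.0237 -0.0243] shift after turn [0.0508 0.0039 1.1776]
108 139 101 99 102 100 99 98 100 100 100 103 102 100 99 98 103 109 113 116 122 132 149 167 181 196 213 218 213 212 205 197 186 178 170 157 119 105 103 104 104 101 104 103 103 105 106 104 105 105 103
125 101 100 99 100 101 99 97 99 101 100 102 103 102 102 100 101 104 107 110 112 114 121 139 145 148 150 153 150 129 110 111 111 111 109 108 109 106 104 105 106 104 104 103 103 106 106 104 106 103 101
135 101 101 99 100 101 100 98 98 100 103 147 165 195 197 196 200 203 199 200 200 202 199 205 220 226 229 231 222 168 162 166 166 164 166 167 167 166 194 209 197 145 104 102 103 105 105 103 105 102 101
145 102 101 100 99 102 101 98 98 98 102 126 162 189 202 197 201 204 201 201 201 203 201 207 221 225 228 231 221 169 162 167 167 165 165 166 168 166 198 207 190 131 104 101 103 105 104 102 103 102 102
```

Call:
drive_tool(
  commands=[
    [0,0,0,0.05,0.015,0.3,0.3],
    [0,0,0,0,0,0.4,0.3],
    [0,0,0,0,0,0.3,0.3],
    [0,0,0,0,0,0.16,0.3],
    [0,0,0,0,0,0,0.3],
    [0,0,0,0,0,0,0.3],
  ],
)

```text
time: 29.45
ee_pos: [0.5968, -0.0019, 0.1216]
eef_rot: [2.278, 2.156, 0.004]
ft_force: [0.1, -0.0, -0.9]
grip_width: 0.0328
grip_force: 25.0
```

Call:
drive_tool(
  commands=[
    [0,0,0,0,0,0.03,0.3],
    [0,0,0,0,0,0,0.3],
  ],
)

```text
time: 29.65
ee_pos: [0.5971, -0.0017, 0.1206]
eef_rot: [2.278, 2.156, 0.005]
ft_force: [0.5, -0.4, -1.8]
grip_width: 0.0325
grip_force: 25.0
```

Call:
drive_tool(
  commands=[
    [0,0,0,0,0,0.03,0.3],
    [0,0,0,0,0,0,0.3],
  ],
)

```text
time: 29.85
ee_pos: [0.5968, -0.0017, 0.1183]
eef_rot: [2.278, 2.157, 0.003]
ft_force: [0.0, 1.4, -1.8]
grip_width: 0.033
grip_force: 25.0
```

Call:
drive_tool(
  commands=[
    [0,0,0,0,0,0.03,0.3],
    [0,0,0,0,0,0.03,0.3],
    [0,0,0,0,0,0,0.3],
  ],
)

```text
time: 30.15
ee_pos: [0.5966, -0.0017, 0.1148]
eef_rot: [2.279, 2.157, 0.003]
ft_force: [0.6, 0.2, -1.0]
grip_width: 0.0327
grip_force: 25.0
```

Call:
drive_tool(
  commands=[
    [0,0,0,0,0,0.03,0.3],
    [0,0,0,0,0,0,0.3],
  ],
)

```text
time: 30.35
ee_pos: [0.597, -0.0018, 0.1142]
eef_rot: [2.278, 2.156, 0.004]
ft_force: [0.1, 0.2, -0.1]
grip_width: 0.0332
grip_force: 26.0
```

Call:
drive_tool(
  commands=[
    [0,0,0,0,0,0.03,0.3],
    [0,0,0,0,0,0,0.3],
  ],
)

```text
time: 30.55
ee_pos: [0.5972, -0.0018, 0.1139]
eef_rot: [2.277, 2.156, 0.006]
ft_force: [-2.4, 0.9, 5.4]
grip_width: 0.033
grip_force: 29.9
```

Fingertips are just touching the lips and the tube is about 1–2 mm above its seat. I'll back off slightly, let it settle in the V, then regrip a little higher for the slide.

Call:
drive_tool(
  commands=[
    [0,0,0,0,0,-0.03,0.3],
    [0,0,0,0,0,0,0.5],
    [0,0,0,0,0,0,0.5],
    [0,0,0,0,0,0,0.5],
    [0,0,0,0,0,-0.08,0.5],
    [0,0,0,0,0,0,0.5],
  ],
)

```text
time: 31.15
ee_pos: [0.5969, -0.0018, 0.1183]
eef_rot: [2.278, 2.156, 0.004]
ft_force: [-0.2, -0.1, 0.3]
grip_width: 0.0438
grip_force: 0.0
```

Call:
drive_tool(
  commands=[
    [0,0,0,0,0,0,0.3],
    [0,0,0,0,0,0,0.3],
    [0,0,0,0,0,0,0.3],
    [0,0,0,0,0,0,0.3],
  ],
  force=12,
)

```text
time: 31.55
ee_pos: [0.5969, -0.0018, 0.1178]
eef_rot: [2.278, 2.156, 0.004]
ft_force: [0.8, 0.5, -0.1]
grip_width: 0.0332
grip_force: 12.0
```

```bash
python3 - <<'E'
from h import *
st=arm.get_state(); print(st["time"],st["ee_pos"],st["ft_force"],st["grip_width"],st["grip_force"])
w=arm.camera("wrist")[:,:,::-1]; cv2.imwrite("pics/w9.png",w); g=cv2.cvtColor(w,6).astype(int)
c=cam("wrist",st)
print(*g[90:200:2,312:326].mean(1).astype(int))
for y in(-7,-15,-20,-25,-30): print(y,proj(c,jig([1,y,137 if y<-10 else 133])))
E
```

```text
31.55 [ 0.5969 -0.0018  0.1178] [ 0.8384  0.5253 -0.0716] 0.03323459892966046 11.987447921273997
215 215 215 215 215 215 215 215 215 215 215 215 215 209 180 200 210 216 220 220 216 208 198 144 126 198 220 220 220 220 220 220 220 219 219 220 218 207 237 240 240 241 241 218 240 246 247 248 248 248 249 248 247 246 246
-7 [315.8796 126.9321]
-15 [315.935  145.5522]
-20 [315.9781 156.439 ]
-25 [316.0202 167.0951]
-30 [316.0614 177.5274]
```

Call:
drive_tool(
  commands=[
    [0,0,0,0.08,0,0,0.3],
    [0,0,0,0.1,0,0,0.3],
    [0,0,0,0.1,0,0,0.3],
    [0,0,0,0.06,0,0,0.3],
    [0,0,0,0,0,0,0.3],
  ],
)

```text
time: 32.1
ee_pos: [0.5977, 0.0161, 0.1178]
eef_rot: [2.278, 2.158, 0.004]
ft_force: [1.1, 0.5, 1.1]
grip_width: 0.0333
grip_force: 12.0
```

Call:
drive_tool(
  commands=[
    [0,0,0,0.03,0,0,0.3],
    [0,0,0,0.02,0,0,0.3],
    [0,0,0,0,0,0,0.3],
  ],
)

```text
time: 32.4
ee_pos: [0.5978, 0.0176, 0.1178]
eef_rot: [2.278, 2.156, 0.003]
ft_force: [1.5, -1.2, 1.3]
grip_width: 0.0334
grip_force: 12.0
```

Call:
drive_tool(
  commands=[
    [0,0,0,0.03,0,0,0.3],
    [0,0,0,0,0,0,0.3],
  ],
)

```text
time: 32.6
ee_pos: [0.5978, 0.018, 0.1178]
eef_rot: [2.278, 2.155, 0.001]
ft_force: [0.3, -4.4, 0.7]
grip_width: 0.0331
grip_force: 12.0
```

Call:
drive_tool(
  commands=[
    [0,0,0,0.03,0,0,0.3],
    [0,0,0,0,0,0,0.3],
    [0,0,0,0,0,0,0.3],
  ],
)

```text
time: 32.9
ee_pos: [0.5978, 0.0183, 0.1177]
eef_rot: [2.279, 2.153, -0.002]
ft_force: [0.8, -9.0, 0.6]
grip_width: 0.0331
grip_force: 12.0
```

```bash
python3 - <<'E'
from h import *
st=arm.get_state(); print(st["time"],st["ee_pos"],st["ft_force"],st["grip_width"],st["grip_force"])
w=arm.camera("wrist")[:,:,::-1]; cv2.imwrite("pics/w10.png",w); g=cv2.cvtColor(w,6).astype(int)
c=cam("wrist",st)
for a,b in((300,306),(312,326),(332,338)): print(*g[100:220:2,a:b].mean(1).astype(int))
for p in((1,-7,120),(1,-7,133),(1,-7,137)): print(p,proj(c,jig(p)))
E
```

```text
32.9 [0.5978 0.0183 0.1177] [ 0.8053 -9.0055  0.594 ] 0.03312326029063106 12.002514872001484
103 104 103 103 103 102 102 102 102 101 102 101 101 101 101 100 100 101 100 101 100 101 100 100 101 100 100 106 112 112 113 130 141 151 161 171 181 188 177 212 222 223 224 224 225 227 225 222 219 221 221 221 221 222 222 221 219 217 219 218
215 215 214 215 215 215 215 215 215 215 214 214 214 214 214 214 214 214 214 214 214 214 214 213 213 213 213 213 213 202 141 174 199 206 211 213 210 203 184 230 246 247 248 248 248 249 248 247 246 246 246 246 246 247 247 247 246 246 245 246
103 103 103 103 103 102 102 102 102 102 102 102 103 102 102 102 101 101 102 101 101 101 101 101 101 100 101 105 111 116 159 201 202 196 190 184 176 166 196 234 237 239 239 239 240 241 241 240 239 240 240 240 240 241 242 242 241 241 241 241
(1, -7, 120) [316.0464 164.536 ]
(1, -7, 133) [315.9967 169.8894]
(1, -7, 137) [315.9797 171.7194]
```

The tube's end meets the bolt head at about row 175 with no gap, and the axial force climbs to 9 N with no further motion, so it is in contact. I'll release and lift clear.

Call:
drive_tool(
  commands=[
    [0,0,0,-0.03,0,0,0.3],
    [0,0,0,0,0,0,0.55],
    [0,0,0,0,0,0,0.55],
    [0,0,0,0,0,0,0.55],
    [0,0,0,0,0,0,0.55],
  ],
)

```text
time: 33.45
ee_pos: [0.5977, 0.0197, 0.1175]
eef_rot: [2.278, 2.158, 0.003]
ft_force: [-0.0, 0.4, -0.5]
grip_width: 0.0485
grip_force: 0.0
```

Call:
drive_tool(
  commands=[
    [0,0,0,0,0,-0.2,0.55],
    [0,0,0,0,0,-0.3,0.55],
    [0,0,0,0,0,-0.5,0.55],
    [0,0,0,0,0,-0.5,0.55],
    [0,0,0,0,0,-0.3,0.55],
    [0,0,0,0,0,0,0.55],
    [0,0,0,0,0,0,0.55],
  ],
)

```text
time: 34.15
ee_pos: [0.5975, 0.0194, 0.2077]
eef_rot: [2.278, 2.157, 0.004]
ft_force: [0.3, 0.5, -0.1]
grip_width: 0.0485
grip_force: 0.0
```

```bash
python3 - <<'E'
from h import *
st=arm.get_state(); print(st["time"],st["ee_pos"],st["ft_force"])
w=arm.camera("wrist")[:,:,::-1]; cv2.imwrite("pics/w11.png",w); g=cv2.cvtColor(w,6).astype(int)
c=cam("wrist",st)
for a,b in((306,312),(314,322),(328,334)): print(*g[120:180,a:b].mean(1).astype(int))
r=np.arange(230,262,6)
for p in((1,-10,120),(1,-10,133),(1,-10,137),(1,-108,120)): print(p,proj(c,jig(p)))
for R_ in(190,220,250): print(R_,*g[R_-1:R_+2,270:370].mean(0).astype(int)[::2])
E
```

```text
34.15 [0.5975 0.0194 0.2077] [ 0.2547  0.5428 -0.119 ]
115 114 115 114 114 114 114 114 114 113 113 113 113 113 113 112 113 115 118 121 125 135 145 155 162 170 179 188 196 202 205 210 222 228 230 231 231 232 232 233 233 232 231 228 228 229 229 229 229 229 230 230 229 228 228 227 226 227 228 227
221 221 221 221 221 221 221 221 221 221 221 221 221 221 221 221 221 221 219 208 182 180 197 209 216 221 224 224 222 218 213 222 241 248 249 250 250 250 250 250 250 250 249 249 248 248 249 249 249 249 249 249 249 249 249 248 248 248 248 247
109 109 109 109 109 109 109 109 109 109 109 108 108 108 108 108 108 110 118 141 174 197 201 197 191 185 179 173 166 166 189 222 235 239 240 241 241 241 242 242 243 243 242 241 242 242 242 242 243 243 243 243 244 244 243 243 242 242 243 242
(1, -10, 120) [316.8113 147.763 ]
(1, -10, 133) [316.8279 150.1982]
(1, -10, 137) [316.8334 150.9996]
(1, -108, 120) [317.1505 257.3741]
190 105 104 106 107 105 105 107 106 103 103 105 110 154 186 180 164 186 206 218 222 229 232 237 243 247 248 248 245 243 242 240 235 227 216 199 213 206 149 105 105 104 106 104 103 105 103 103 104 103 104
220 106 104 104 105 107 104 104 105 103 102 101 104 123 167 193 165 181 198 212 222 231 235 239 243 245 247 248 245 243 242 240 238 233 222 201 211 184 118 104 104 103 103 101 103 103 101 103 103 102 104
250 53 35 35 59 105 110 111 111 110 111 111 114 116 149 179 176 164 186 201 214 223 227 232 237 240 243 243 240 237 237 236 233 227 214 198 207 190 127 119 119 120 120 119 121 119 97 36 30 38 52
```

```bash
python3 -c "
from cell import arm
print(arm.job_done())"
```

```text
the job is handed in; nothing more can be done
None
```

The longest bolt is clicked in at the top after three clicks, and the tube lies in the V-rail with its end touching that bolt's head. I handed the job in at about 34 s with the arm clear; no verdict came back, and I took the tube back to its rest once to regrip because the fingertips landed on the rail edges.

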